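# Reset a depth stop to its guide stick and lock it

## Task

The depth stop has to be reset to the wooden guide stick lying under it. Slacken the jam nut by its lever until the adjuster screw runs free, turn the winged screw down until its foot bears gently but definitely on the stick, then swing the lever back until the nut is firm and let go, so that the setting is locked. Do not drive the foot hard into the stick, do not force the lever past firm, and leave the jar beside the stand upright.

Things in the scene. Friction and masses are not known exactly. Their poses are not given: they have to be found in the camera images.
- stop_stand: Grey cast C-frame stand, fixed to the table: base plate 165 x 110 x 12 mm, a column at the far (+x) side, and an arm, its top 100 mm up, that carries a vertical steel screw. Origin: on the table, on the screw axis; z up, x towards the column.
- wing_grip (a point): Centre of the flat wing handle on the adjuster screw, on the screw axis, 153 mm above the table (sinks with the screw). The wing is 46 mm long along this point's x, 12 mm thick along its y, 28 mm tall. Nothing stands beside it; the nut and lever bar lie below, tops 117 mm up. It sits on a rubber bush: winds up 1 rad per 0.8 N m before it turns the screw, springs back when let go; the screw stays.
- adjuster (a joint): Turn of the screw in rad; grows clockwise from above, which lowers the foot 3 mm per rad. Range -1.0 to 3.5, starts within 0.2 of 0. With the nut slack it runs with about 0.05 N m of friction and stays where left. Once the foot meets the stick its force grows about 30 N per rad and the turning torque about 0.006 N m per newton: some 0.115 N m in all at a good touch (11 N).
- screw_foot: Flat round sprung steel foot, 24 mm across, at the lower end of the screw; origin on the screw axis, the foot's underside 41.5 mm above it. Beneath it the guide stick (wood, 24 x 300 x 6 mm, loose) lies across a packed-up anvil. The packing differs each time and is not measured: the gap at the start is anything from 0.4 to 6.6 mm, so the touch has to be felt. A gentle, definite touch is 4 to 18 N.
- nut_pin (a point): Point on the upright round pin at the end of the jam nut's lever: pin 14 mm in diameter, from 119 to 163 mm above the table (a 20 mm collar below it, from 104 to 120 mm), this point 143 mm up, 90 mm from the screw axis. It can be pinched from above and swung on a circle round the screw axis. The lever is spring steel and flexes about 1 mm at the pin per newton.
- jam_nut (a joint): Turn of the nut in rad; grows anticlockwise from above, which loosens. Range -1.0 to 1.5, starts tight near 0. Slack above 0.75, grips the screw below about 0.6. Stays where it is left; never drags the screw. Slack it runs with a 4 to 5.5 N push across the lever at the pin; tightening, the push climbs: firm from 8 N, right at 9 to 10 N (the nut near 0 again), forced over 13 N.
- lock_pad: Pad inside the arm, out of sight and not to be handled; the nut presses it on the screw. Origin on the table near the screw axis. Its force on the screw is about 40 N at the start; over 25 N is firm, over 90 N is forced.
- jar: Screw-top glaze jar with an ochre spot on its lid, 62 mm across, 73 mm tall, standing loose on the table beside the stand; origin at the centre of its underside, z up.
Not all that is in view belongs to the job. There is more than one size of the stop_stand; the one meant has the size given above. There is more than one size of the jar; the job needs the middle-sized.

How it is judged:
By the outcome, as a careful person would: the job done as asked, in the order asked, and still so for the second after the job is handed in, with the robot touching nothing.
It also fails if it takes over 72 s, if anything falls off the work surface, if the arm or the gripper's body presses on something with over 40 N, if the wrist force passes 120 N, or if a joint passes its speed limit or range.

## Robot

A 6-joint arm with a two-finger parallel gripper is mounted at the origin on the work surface; the furniture and walls round the work are solid. World frame = base frame: x ahead of the robot, y to its left, z up, the work surface at z = 0. Lengths are in m, angles in rad, forces in N, time in s.
With the tool pointing down it reaches from about 0.25 to 0.775 m from the base axis. Payload 4 kg.
Tool frame: the origin (TCP) lies at the very end of the fingers, on their centre line; the grasp point (between the pads) lies 19 mm behind it (robot.pinch_z is the distance from the TCP to the grasp point, in m); z points along the fingers, y is the line along which they close (so a half turn about z gives the same grasp; the last joint's range is limited). The gripper opens to 94 mm and grips with 3 to 60 N. Pads are 16 mm wide; open, the fingers measure 119 mm over their backs; the gripper's body (75 mm by 177 mm) begins 78 mm behind the grasp point.
Start: joints at [1.1, 0.087, 1.371, -0, 1.684, -0.103], TCP at [0.198, 0.513, 0.206] pointing down, gripper open.
Joint ranges: [-3.1, 3.1], [-0.76, 2.03], [0.27, 2.55], [-1.08, 4.22], [0.17, 2.65], [-2.57, 2.57]. Speed limits (rad/s): [2.79, 2.79, 3.14, 3.14, 3.14, 3.14].

## Interface

Orientations are given as [roll, pitch, yaw] about the fixed x, y, z axes, in that order (R = Rz(yaw) Ry(pitch) Rx(roll)).
In Python, from bench import robot gives the robot as it stands.
- The arm moves only by the tool arm_command, never from a script. Its argument "targets" is one flat list of numbers, 7 for each row, row after row: the turn, a rotation vector about the tool's x, y, z in degrees, then the shift along the tool's x, y, z in mm, then the closure, from -1 (fully open) to 1 (shut). In form: [ax, ay, az, x, y, z, hand, ax, ay, az, x, y, z, hand, ...]. A call has 1 to 20 rows; each row is the pose to reach, as a shift and turn from the pose commanded when the call began, along the tool's axes at that moment; what a row does not reach only later rows make up. A row lasts 1/10 s, in which the tool goes at most 50 mm and 8.59 degrees, less where a joint would pass 70% of its speed; a pose out of reach is approached as far as the arm can. A call with a gripper value outside its range is refused whole. The fingers move at their own pace and stop on an object; the grip force is fixed at half the most. Time passes only in rows, so rows that repeat a pose let the fingers close. It gives the time, the measured TCP pose, the force, the opening and the grip force at its end, in the units of the state.
- robot.get_obs(): the state, without advancing time (a new reading comes with each control period).
- robot.snapshot(name): name is "scene" or "top" or "wrist"; returns a dict with "color" (400x640x3 uint8, red, green, blue), "range_z" (400x640 float32, m along the optical axis (not along the pixel's ray), 0 where there is no reading), "fx", "fy", "cx", "cy" (pixels), "T" (4x4, takes a point from camera to world coordinates); the wrist camera has in their place "T_tool_cam" (4x4, takes a point from camera to tool coordinates, whose origin is the TCP and whose axes are the flange's). Camera axes: x right, y down, z forward; pixel columns grow to the right and rows downward; lengths in m; the calibration is good to about 2 mm. A picture is of the moment at which its call begins: read the wrist's pose just before it.
- robot.close_job(): hands the job in; it is judged then, once.
The state is a dict: "time": time; "joint_positions": joint angles; "qvel": joint speeds; "joint_torque": joint torques, N m; "tool_pos": TCP position; "ee_rot": TCP orientation; "wrist_force": force on the tool from outside, world axes, zero at the start; "wrist_torque": the same for the moment, N m; "width": finger opening in m; "finger_force": force on a finger pad.
Only numpy, scipy, OpenCV 4.12 (cv2) and the standard library are available. Lean on these libraries where they do the work, as an engineer would, in place of code of your own. Each camera call takes 0.05 s, during which the arm holds its last target. There are 200 camera calls.

## Working session

There is one attempt and no reset: what is moved stays moved. The work goes in short steps, Python scripts to look and compute and a tool call to move; the robot and the scene stay as the last step left them, time stands still between calls to the robot, and variables do not carry over. Pictures are saved under pics/ and viewed, at most 10 in all, crops included, and the job is handed in when it is done.

Besides the shell and the picture viewer there is one more tool, called after "Emit:" by a JSON object that holds its "method" and its "body". arm_command: Moves the arm, as the interface text tells. Its arguments: {"type":"object","properties":{"targets":{"type":"array"}},"required":["targets"]}

```bash
mkdir -p pics; cat > h.py <<'E'
import numpy as np,cv2
from bench import robot
def snap(n,f=None):
    s=robot.snapshot(n)
    np.savez('last_'+n+'.npz',**s)
    if f: cv2.imwrite('pics/'+f,s['color'][:,:,::-1])
    return s
def pts(s,T=None):
    T=s['T'] if T is None else T
    v,u=np.mgrid[0:400,0:640];z=s['range_z']
    P=np.stack([(u-s['cx'])/s['fx']*z,(v-s['cy'])/s['fy']*z,z],-1)
    return P@T[:3,:3].T+T[:3,3]
E
python3 - <<'E'
from h import *
o=robot.get_obs();print(o)
for n in('scene','top'):
    s=snap(n,n+'1.png');print(n,s['T'].round(3).tolist(),s['fx'])
E
```

```text
{'time': 0.0, 'joint_positions': array([ 1.09989680e+00,  8.79128378e-02,  1.37221123e+00,  1.71676990e-05,
        1.68357214e+00, -1.03094540e-01]), 'qvel': array([-0.0021411 , -0.00034635,  0.00075012,  0.00091209,  0.00196394,
       -0.00059074]), 'joint_torque': array([-6.64725194e-04, -3.40189183e+01, -3.02422822e+01,  7.18023512e-02,
        3.30772146e-02, -1.96673295e-04]), 'tool_pos': array([0.19751761, 0.51274408, 0.20434903]), 'ee_rot': array([-3.13950203e+00, -2.33452510e-04,  2.77378934e+00]), 'wrist_force': array([-0.3298587 , -0.26157211, -0.42038554]), 'wrist_torque': array([-0.00022606,  0.0158773 ,  0.0284055 ]), 'finger_force': 0.0, 'width': 0.09396002721490831}
scene [[0.467, -0.604, 0.646, -0.229], [-0.884, -0.329, 0.332, -0.332], [0.012, -0.726, -0.687, 0.896], [0.0, 0.0, 0.0, 1.0]] 506.87088052923343
top [[-0.001, -0.983, 0.183, 0.353], [-1.0, 0.003, 0.007, 0.041], [-0.007, -0.183, -0.983, 0.965], [0.0, 0.0, 0.0, 1.0]] 376.113057795899
```

View pics/top1.png

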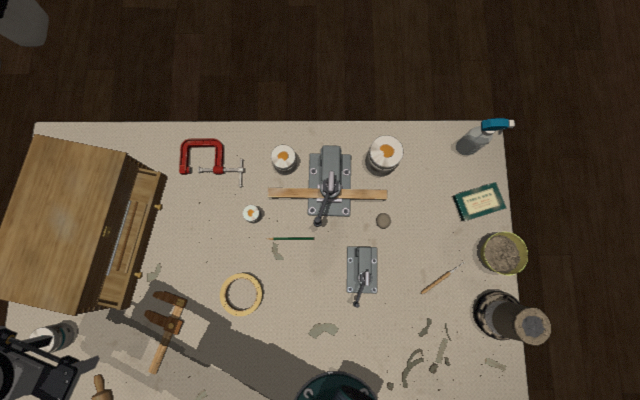

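View pics/scene1.png

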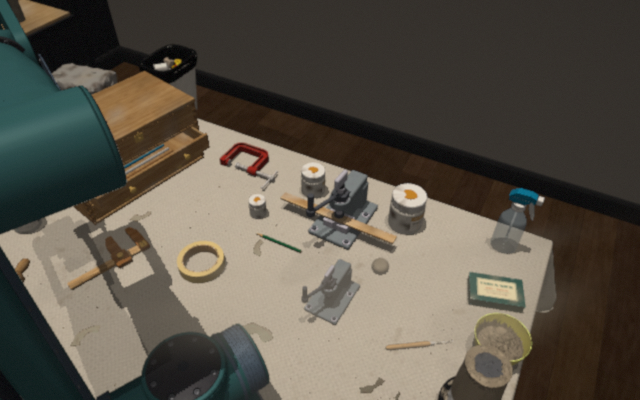

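The top view shows two stands, at (330,182) and (362,270). The one at (330,182) looks larger and has the stick under it. There are three jars, at (284,158), (386,155) and (252,213), and the middle-sized one looks to be (284,158). I'll measure them and check a crop.

```bash
python3 - <<'E'
from h import *
s=dict(np.load('last_top.npz'));P=pts(s)
c=s['color'].astype(int)
def at(u,v): return P[v,u].round(3)
for n,q in dict(bigstand=[(313,210),(346,212),(313,160),(348,160)],small=[(350,290),(374,290),(350,250),(375,250)],lids=[(284,158),(386,155),(252,213)]).items():
    print(n,[at(*a).tolist() for a in q])
# region top view stats for the large stand
R=P[140:235,290:370];
for lo,hi in((.088,.105),(.105,.112),(.112,.119),(.122,.142),(.142,.175)):
    m=(R[...,2]>lo)&(R[...,2]<hi);Q=R[m]
    if len(Q): print(lo,len(Q),Q.mean(0).round(4),Q.min(0).round(3),Q.max(0).round(3))
s2=dict(np.load('last_scene.npz'));P2=pts(s2)
R=P2[150:260,270:400]
print('scene')
for lo,hi in((.088,.105),(.105,.112),(.112,.119),(.122,.142),(.142,.175)):
    m=(R[...,2]>lo)&(R[...,2]<hi)&(R[...,1]<.16);Q=R[m]
    if len(Q): print(lo,len(Q),Q.mean(0).round(4),Q.min(0).round(3),Q.max(0).round(3))
# jars width
for u,v in [(284,158),(386,155),(252,213)]:
    z=P[v,u,2];w=P[v-25:v+26,u-25:u+26];m=abs(w[...,2]-z)<.004;Q=w[m];print(u,v,z.round(3),np.ptp(Q,0).round(3),Q.mean(0).round(3))
a=cv2.resize(s['color'][130:240,230:420],None,fx=4,fy=4,interpolation=cv2.INTER_CUBIC)
cv2.imwrite('pics/crop1.png',a[:,:,::-1])
E
```

```text
bigstand [[0.498, 0.053, 0.016], [0.492, -0.031, 0.017], [0.632, 0.053, 0.011], [0.631, -0.039, 0.012]]
small [[0.299, -0.038, 0.013], [0.299, -0.097, 0.01], [0.397, -0.04, 0.01], [0.397, -0.103, 0.011]]
lids [[0.619, 0.124, 0.074], [0.618, -0.123, 0.098], [0.486, 0.203, 0.048]]
0.088 679 [0.5926 0.0102 0.0997] [ 0.516 -0.013  0.089] [0.644 0.035 0.105]
0.105 10 [0.4974 0.0229 0.1089] [ 0.447 -0.004  0.105] [0.528 0.045 0.111]
0.112 213 [0.5122 0.0211 0.1165] [ 0.446 -0.006  0.112] [0.557 0.052 0.119]
0.122 29 [0.5205 0.019  0.1339] [0.449 0.002 0.122] [0.549 0.047 0.141]
0.142 159 [0.5174 0.0193 0.1638] [0.449 0.005 0.142] [0.562 0.047 0.17 ]
scene
0.088 644 [ 0.5881 -0.0141  0.0998] [ 0.513 -0.112  0.088] [0.648 0.038 0.105]
0.105 79 [0.5402 0.0141 0.1079] [ 0.445 -0.008  0.105] [0.637 0.051 0.112]
0.112 138 [0.5012 0.0249 0.1168] [ 0.445 -0.003  0.112] [0.554 0.051 0.119]
0.122 101 [0.4878 0.0294 0.1308] [0.446 0.002 0.122] [0.553 0.055 0.142]
0.142 248 [0.5102 0.0224 0.1598] [0.447 0.007 0.142] [0.564 0.052 0.173]
284 158 0.074 [0.058 0.059 0.007] [0.625 0.127 0.072]
386 155 0.098 [0.08  0.079 0.007] [ 0.629 -0.125  0.096]
252 213 0.048 [0.038 0.038 0.008] [0.487 0.206 0.048]
```

View pics/crop1.png

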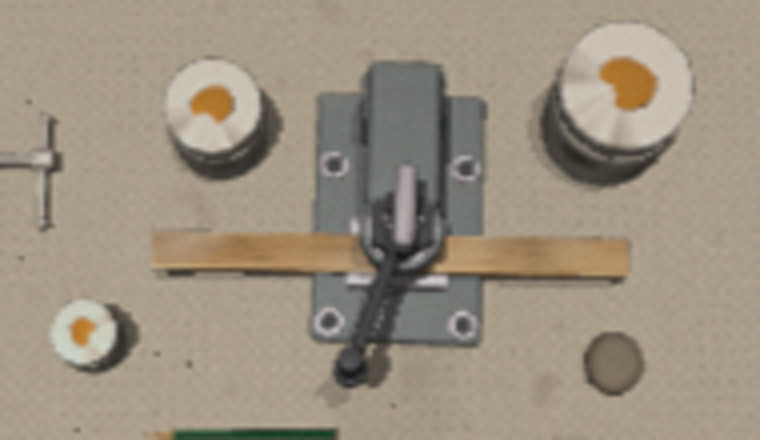

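The crop shows the stand with wing, nut and lever. The base is about 165 mm long and the arm top is at 99.7 mm, so this is the right stand. The 58–60 mm wide, 73 mm tall jar at (284,158) is the middle one and stands well clear. Next I'll fit the wing, screw axis and pin.

```bash
cat > fit.py <<'E'
from h import *
def fit(P):
    ok=(P[...,0]>.42)&(P[...,0]<.58)&(abs(P[...,1]-.015)<.06)
    for n,c0,lo,hi in(('wing',(.535,.012),.155,.175),('pin',(.452,.047),.15,.172),('pincol',(.452,.047),.11,.172)):
        m=ok&(P[...,2]>lo)&(P[...,2]<hi)&(np.hypot(P[...,0]-c0[0],P[...,1]-c0[1])<.04)
        Q=P[m]
        if len(Q)<4: print(n,len(Q));continue
        (c,sz,a)=cv2.minAreaRect(Q[:,:2].astype(np.float32)*1000)
        w,V=np.linalg.eigh(np.cov(Q[:,:2].T));d=V[:,1]*np.sign(V[0,1])
        print(n,len(Q),'mean',Q.mean(0).round(4),'zmax',Q[:,2].max().round(4),'rect',np.round(c,1),np.round(sz,1),round(a,1),'dir',np.degrees(np.arctan2(d[1],d[0])).round(1))
E
python3 - <<'E'
from fit import *
for n in('top','scene'):
    print(n);fit(pts(dict(np.load(f'last_{n}.npz'))))
s=robot.snapshot('wrist');print(s['T_tool_cam'].round(3).tolist(),s['fx'])
E
```

```text
top
wing 112 mean [0.539  0.0118 0.166 ] zmax 0.1696 rect [539.7  11.7] [11.5 44. ] 85.7 dir -3.8
pin 35 mean [0.455  0.0417 0.1627] zmax 0.1667 rect [455.7  41.5] [10.8 13.8] 89.9 dir 10.7
pincol 113 mean [0.4628 0.0387 0.1327] zmax 0.1667 rect [467.4  37.4] [18.8 44.4] 70.2 dir -17.9
scene
wing 125 mean [0.5357 0.0138 0.1656] zmax 0.173 rect [540.   14.4] [13.  48.8] 84.3 dir -5.2
pin 57 mean [0.4531 0.044  0.1607] zmax 0.1694 rect [455.1  45. ] [14.8 12.7] 28.5 dir -10.0
pincol 215 mean [0.4574 0.0419 0.1348] zmax 0.1694 rect [465.9  38. ] [18.6 46.1] 61.6 dir -18.8
[[-0.001, -0.974, -0.227, 0.066], [1.0, -0.0, -0.001, 0.0], [0.001, -0.227, 0.974, -0.179], [0.0, 0.0, 0.0, 1.0]] 316.7975909681236
```

The screw axis is at about (0.540, 0.013). The pin is at about (0.4555, 0.0435), which puts it 89.8 mm from the axis as specified. The wing points at about -4.5°. I'll check the travel corridor and write a world-to-tool converter.

```bash
cat > mv.py <<'E'
from h import *
from scipy.spatial.transform import Rotation as Rn
def rel(*targets,base=None):
    "world targets (x,y,z[,yaw deg]) -> tool shift mm from base pose (pos, rpy)"
    o=robot.get_obs();p,r=base if base else (o['tool_pos'],o['ee_rot'])
    R=Rn.from_euler('xyz',r)
    for t in targets:
        d=R.inv().apply(np.array(t[:3])-p)*1000
        a=np.zeros(3)
        if len(t)>3: a=np.degrees((R.inv()*Rn.from_euler('xyz',[np.pi,0,np.radians(t[3])])).as_rotvec())
        print(np.round(a,1).tolist(),np.round(d,1).tolist())
E
python3 - <<'E'
from mv import *
Ps=[pts(dict(np.load(f'last_{n}.npz'))) for n in('top','scene')]
a=np.array([.1975,.5127]);b=np.array([.4555,.0435]);u=(b-a)/np.linalg.norm(b-a)
for i,P in enumerate(Ps):
    q=P.reshape(-1,3);d=q[:,:2]-a;t=d@u;s=abs(d@[-u[1],u[0]])
    print([ (q[(t>k)&(t<k+.05)&(s<.13)&(q[:,2]<.5)][:,2].max(initial=0)).round(2) for k in np.arange(0,.5,.05)])
o=robot.get_obs();print(o['time'],o['wrist_torque'])
rel((.4555,.0435,.26,160.2),(.4555,.0435,.20,160.2),(.4555,.0435,.126,160.2))
E
```

```text
[np.float64(0.41), np.float64(0.39), np.float64(0.12), np.float64(0.01), np.float64(0.03), np.float64(0.03), np.float64(0.03), np.float64(0.05), np.float64(0.05), np.float64(0.04)]
[np.float64(0.11), np.float64(0.12), np.float64(0.12), np.float64(0.02), np.float64(0.03), np.float64(0.03), np.float64(0.03), np.float64(0.06), np.float64(0.05), np.float64(0.05)]
0.15 [-0.0318979   0.01743195 -0.03634746]
[-0.1, -0.0, -1.3] [-409.4, -345.3, -54.9]
[-0.1, -0.0, -1.3] [-409.5, -345.2, 5.1]
[-0.1, -0.0, -1.3] [-409.5, -345.1, 79.1]
```

Emit:
{"method": "arm_command", "body": {"targets": [0,0,0,-80,-70,-15,-1,0,0,-1.3,-409,-345,-15,-1,0,0,-1.3,-409,-345,-15,-1,0,0,-1.3,-409,-345,-15,-1,0,0,-1.3,-409,-345,-15,-1,0,0,-1.3,-409,-345,-15,-1,0,0,-1.3,-409,-345,-15,-1,0,0,-1.3,-409,-345,-15,-1,0,0,-1.3,-409,-345,-15,-1,0,0,-1.3,-409,-345,-15,-1,0,0,-1.3,-409,-345,-15,-1,0,0,-1.3,-409,-345,-15,-1,0,0,-1.3,-409,-345,-15,-1,0,0,-1.3,-409,-345,-15,-1,0,0,-1.3,-409,-345,-15,-1]}}

```text
time: 1.65
tool_pos: [0.4549, 0.0455, 0.2205]
ee_rot: [3.141, -0.0, 2.799]
wrist_force: [0.7, -0.1, 0.2]
width: 0.0938
finger_force: 0.0
```

```bash
python3 - <<'E'
from fit import *; from mv import *
o=robot.get_obs();s=snap('wrist','w1.png')
T=np.eye(4);T[:3,:3]=Rn.from_euler('xyz',o['ee_rot']).as_matrix();T[:3,3]=o['tool_pos']
fit(pts(s,T@s['T_tool_cam']))
print(o['tool_pos'],o['wrist_force'],o['wrist_torque'])
E
```

```text
wing 304 mean [0.5504 0.0132 0.166 ] zmax 0.1687 rect [550.7  12.7] [11.8 21.9] 85.7 dir 3.2
pin 286 mean [0.4533 0.0438 0.1616] zmax 0.165 rect [454.2  43.5] [13.3 13. ] 74.8 dir -24.0
pincol 734 mean [0.4587 0.042  0.1375] zmax 0.165 rect [467.2  40.8] [19.3 45.2] 78.6 dir -19.3
[0.45485511 0.04546888 0.22054619] [ 0.66388583 -0.10816624  0.16360462] [ 0.00243833 -0.0266053   0.03419059]
```

View pics/w1.png

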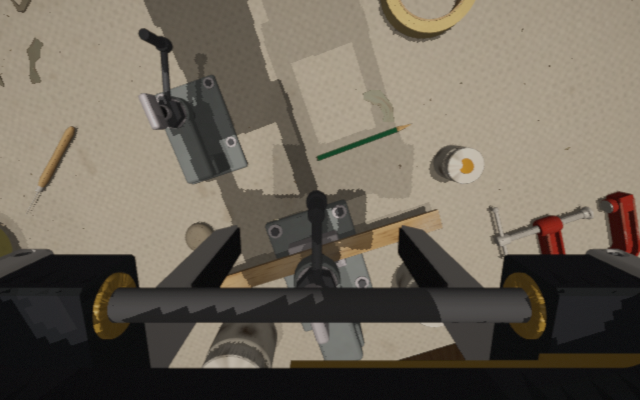

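The wrist view shows the pin at (317,205), centred between the open fingers and clear all round. I'll descend and pinch.

Emit:
{"method": "arm_command", "body": {"targets": [0,0,0,-0.5,-1.7,40,-1,0,0,0,-0.5,-1.7,75,-1,0,0,0,-0.5,-1.7,94,-1,0,0,0,-0.5,-1.7,94,-1,0,0,0,-0.5,-1.7,94,1,0,0,0,-0.5,-1.7,94,1,0,0,0,-0.5,-1.7,94,1,0,0,0,-0.5,-1.7,94,1,0,0,0,-0.5,-1.7,94,1,0,0,0,-0.5,-1.7,94,1,0,0,0,-0.5,-1.7,94,1,0,0,0,-0.5,-1.7,94,1]}}

```text
time: 2.9
tool_pos: [0.4552, 0.0424, 0.1264]
ee_rot: [3.142, -0.0, 2.796]
wrist_force: [0.0, -0.5, 0.2]
width: 0.0334
finger_force: 0.0
```

Emit:
{"method": "arm_command", "body": {"targets": [0,0,0,0,0,0,1,0,0,0,0,0,0,1,0,0,0,0,0,0,1,0,0,0,0,0,0,1,0,0,-5,-0.3,-7.8,0,1,0,0,-10,-1.4,-15.6,0,1,0,0,-15,-3.1,-23.2,0,1,0,0,-15,-3.1,-23.2,0,1]}}

```text
time: 3.7
tool_pos: [0.4504, 0.02, 0.1264]
ee_rot: [3.14, 0.0, 3.057]
wrist_force: [0.4, 2.4, -0.6]
width: 0.0138
finger_force: 30.0
```

Emit:
{"method": "arm_command", "body": {"targets": [0,0,-5,-0.3,-7.8,0,1,0,0,-10,-1.4,-15.6,0,1,0,0,-15,-3.1,-23.2,0,1,0,0,-20,-5.4,-30.7,0,1,0,0,-25,-8.4,-37.9,0,1,0,0,-30,-12,-44.9,0,1,0,0,-35,-16.2,-51.5,0,1,0,0,-40,-21,-57.7,0,1,0,0,-45,-26.3,-63.4,0,1,0,0,-45,-26.3,-63.4,0,1]}}

```text
time: 4.7
tool_pos: [0.4707, -0.0451, 0.1263]
ee_rot: [3.139, -0.0, -2.442]
wrist_force: [-1.7, 2.5, 2.3]
width: 0.0132
finger_force: 30.0
```

Emit:
{"method": "arm_command", "body": {"targets": [0,0,0,0,0,0,-0.2,0,0,0,0,0,0,-0.2,0,0,0,0,0,0,-0.2,0,0,0,0,0,0,-0.2,0,0,0,0,0,-30,-0.2,0,0,0,0,0,-62,-0.2,0,0,8,-20,0,-62,-0.2,0,0,16,-55,0,-62,-0.2,0,0,24,-90,0,-62,-0.2,0,0,32,-90,0,-62,-0.2,0,0,40,-90,0,-62,-0.2,0,0,44.6,-90,0,-62,-0.2,0,0,44.6,-90,0,-62,-0.2,0,0,44.6,-90,0,-62,-0.2]}}

```text
time: 6.1
tool_pos: [0.5401, 0.0121, 0.1885]
ee_rot: [-3.141, 0.0, 3.067]
wrist_force: [-0.0, 0.2, 0.3]
width: 0.0565
finger_force: 0.0
```

```bash
python3 - <<'E'
from fit import *; from mv import *
s=snap('top');P=pts(s)
P[P[...,2]>.175]=0
fit(P)
o=robot.get_obs();T=np.eye(4);T[:3,:3]=Rn.from_euler('xyz',o['ee_rot']).as_matrix();T[:3,3]=o['tool_pos']
s=snap('wrist');fit(pts(s,T@s['T_tool_cam']))
for i in range(4):
    snap('wrist');o=robot.get_obs();print(o['wrist_torque'].round(3),o['wrist_force'].round(2))
print(o['tool_pos'],o['ee_rot'],o['joint_positions'].round(2))
a=np.hstack([s['color'][100:400,120:520]]);cv2.imwrite('pics/w2.png',a[:,:,::-1])
E
```

```text
wing 76 mean [0.532  0.0123 0.1659] zmax 0.1701 rect [537.3  12. ] [11.5 39.5] 86.0 dir -4.3
pin 0
pincol 0
wing 1136 mean [0.537  0.0131 0.1661] zmax 0.1689 rect [538.5  12.9] [11.6 44.9] 85.7 dir -3.5
pin 0
pincol 0
[0.016 0.003 0.015] [ 0.59 -0.57  0.46]
[ 0.047 -0.003 -0.001] [0.14 0.56 0.48]
[-0.025 -0.025  0.013] [0.03 0.75 0.28]
[-0.017 -0.007 -0.001] [ 0.34 -0.52  0.46]
[0.53997023 0.01224532 0.18852399] [3.14157835e+00 1.64154269e-04 3.06548403e+00] [-0.08  0.07  1.42  0.    1.65 -1.58]
```

View pics/w2.png

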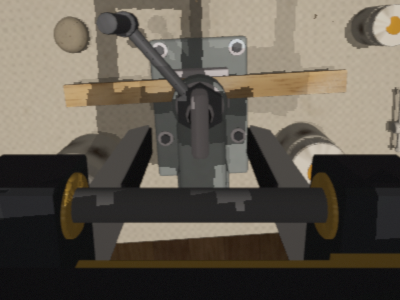

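The wrist crop shows the wing at (200,120), centred between the fingers, and the lever swung clear to the upper left. I'll grip the wing.

Emit:
{"method": "arm_command", "body": {"targets": [0,0,0,0,0,30,-0.2,0,0,0,0,0,54.5,-0.2,0,0,0,0,0,54.5,-0.2,0,0,0,0,0,54.5,1,0,0,0,0,0,54.5,1,0,0,0,0,0,54.5,1,0,0,0,0,0,54.5,1,0,0,0,0,0,54.5,1,0,0,0,0,0,54.5,1,0,0,0,0,0,54.5,1,0,0,0,0,0,54.5,1,0,0,0,0,0,54.5,1]}}

```text
time: 7.6
tool_pos: [0.5403, 0.0124, 0.1346]
ee_rot: [3.141, 0.001, 3.065]
wrist_force: [-0.3, 0.0, 3.0]
width: 0.0163
finger_force: 30.0
```

```bash
cat > tq.py <<'E'
from h import *
import sys
n=int(sys.argv[1]) if len(sys.argv)>1 else 14
A=[]
for i in range(n):
    robot.snapshot('wrist');o=robot.get_obs();A.append(np.r_[o['wrist_torque'],o['wrist_force']])
A=np.array(A);print('t',o['time'],'mean',A.mean(0).round(4),'sd',A.std(0).round(3)[2],'pos',o['tool_pos'].round(4),'yaw',np.degrees(o['ee_rot'][2]).round(2),'w',o['width'].round(4),'q6',o['joint_positions'][5].round(3))
E
python3 tq.py
```

```text
Traceback (most recent call last):
  File "tq.py", line 7, in <module>
    A=np.array(A);print('t',o['time'],'mean',A.mean(0).round(4),'sd',A.std(0).round(3)[2],'pos',o['tool_pos'].round(4),'yaw',np.degrees(o['ee_rot'][2]).round(2),'w',o['width'].round(4),'q6',o['joint_positions'][5].round(3))
                                                                                                                                                                     ^^^^^^^^^^^^^^^^
AttributeError: 'float' object has no attribute 'round'
```

```bash
sed -i "s/o\['width'\].round(4)/round(float(o['width']),4)/" tq.py; python3 tq.py 6
```

```text
t 8.6 mean [ 0.1011  0.0138 -0.0142 -0.2844  0.3391  5.2517] sd 0.029 pos [0.5403 0.0124 0.1345] yaw 175.63 w 0.0163 q6 -1.577
```

Emit:
{"method": "arm_command", "body": {"targets": [0,0,4,0,0,0.2,1,0,0,8,0,0,0.4,1,0,0,12,0,0,0.6,1,0,0,12,0,0,0.6,1,0,0,12,0,0,0.6,1]}}

```text
time: 9.1
tool_pos: [0.5403, 0.0124, 0.134]
ee_rot: [3.141, 0.001, 2.856]
wrist_force: [-0.4, 0.4, 6.0]
width: 0.0166
finger_force: 30.0
```

```bash
python3 tq.py 8
```

```text
t 9.5 mean [ 0.059   0.0154  0.0169 -0.2034  0.249   5.6353] sd 0.023 pos [0.5404 0.0123 0.134 ] yaw 163.63 w 0.0166 q6 -1.367
```

```bash
python3 - <<'E'
from fit import *; from mv import *
o=robot.get_obs();T=np.eye(4);T[:3,:3]=Rn.from_euler('xyz',o['ee_rot']).as_matrix();T[:3,3]=o['tool_pos']
s=snap('wrist');P=pts(s,T@s['T_tool_cam']);fit(P)
Q=P.reshape(-1,3);m=(abs(Q[:,0]-.54)<.03)&(abs(Q[:,1]-.013)<.03)
for lo in np.arange(.115,.175,.006):
    q=Q[m&(Q[:,2]>=lo)&(Q[:,2]<lo+.006)]
    if len(q): print(lo.round(3),len(q),q.min(0).round(3),q.max(0).round(3))
cv2.imwrite('pics/w3.png',cv2.resize(s['color'][150:350,200:440],None,fx=3,fy=3)[:,:,::-1])
E
```

```text
wing 2572 mean [0.5332 0.0148 0.1653] zmax 0.175 rect [535.   12.9] [35.6 34.7] 35.0 dir -11.0
pin 0
pincol 0
0.115 1013 [ 0.51  -0.013  0.115] [0.558 0.032 0.119]
0.127 27 [0.531 0.006 0.128] [0.538 0.023 0.133]
0.133 79 [0.526 0.001 0.133] [0.545 0.029 0.139]
0.139 223 [ 0.517 -0.004  0.139] [0.546 0.035 0.145]
0.145 247 [ 0.517 -0.004  0.145] [0.549 0.035 0.151]
0.151 263 [ 0.517 -0.004  0.151] [0.544 0.035 0.157]
0.157 357 [ 0.517 -0.004  0.157] [0.556 0.035 0.163]
0.163 1856 [ 0.517 -0.004  0.163] [0.554 0.035 0.169]
0.169 252 [ 0.525 -0.004  0.169] [0.549 0.035 0.175]
```

View pics/w3.png

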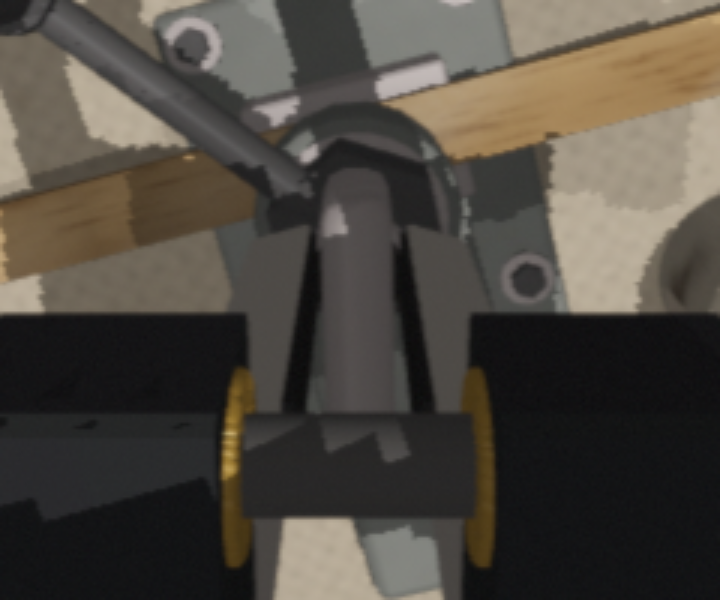

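The picture shows the wing at (355,290) lined up with the tool, so it turned with the hand. The opening reads 16.3 mm, though, and there is about 5 N of upward force. That means the fingertips are on the thicker bush below the 12 mm wing. I'll regrip about 7 mm higher.

Emit:
{"method": "arm_command", "body": {"targets": [0,0,0,0,0,0,0.4,0,0,0,0,0,0,0.4,0,0,0,0,0,0,0.4,0,0,0,0,0,-7,0.4,0,0,0,0,0,-7,0.4,0,0,0,0,0,-7,1,0,0,0,0,0,-7,1,0,0,0,0,0,-7,1,0,0,0,0,0,-7,1,0,0,0,0,0,-7,1]}}

```text
time: 10.55
tool_pos: [0.54, 0.0124, 0.1403]
ee_rot: [3.141, -0.0, 2.856]
wrist_force: [-0.3, 0.2, -0.1]
width: 0.012
finger_force: 29.7
```

```bash
python3 tq.py 8
```

```text
t 10.95 mean [ 0.0963 -0.1026  0.0308  0.4073  0.3734 -0.5549] sd 0.022 pos [0.54   0.0124 0.1403] yaw 163.63 w 0.0115 q6 -1.367
```

Emit:
{"method": "arm_command", "body": {"targets": [0,0,4,0,0,0.2,1,0,0,8,0,0,0.4,1,0,0,8,0,0,0.4,1,0,0,8,0,0,0.4,1]}}

```text
time: 11.35
tool_pos: [0.54, 0.0124, 0.14]
ee_rot: [3.141, -0.0, 2.718]
wrist_force: [0.3, 0.8, -1.2]
width: 0.0118
finger_force: 29.7
```

```bash
python3 tq.py 8
```

```text
t 11.75 mean [ 0.1316 -0.1407  0.0554  0.5343  0.7904 -0.5932] sd 0.01 pos [0.54   0.0124 0.14  ] yaw 155.64 w 0.0115 q6 -1.228
```

Emit:
{"method": "arm_command", "body": {"targets": [0,0,4,0,0,0.2,1,0,0,8,0,0,0.4,1,0,0,8,0,0,0.4,1,0,0,8,0,0,0.4,1]}}

```text
time: 12.15
tool_pos: [0.54, 0.0124, 0.1396]
ee_rot: [3.141, -0.0, 2.578]
wrist_force: [1.0, 0.2, -0.4]
width: 0.0116
finger_force: 29.7
```

```bash
python3 tq.py 8
```

```text
t 12.55 mean [ 0.1573 -0.1517  0.0459  0.5461  0.8091 -0.649 ] sd 0.028 pos [0.54   0.0124 0.1396] yaw 147.64 w 0.0118 q6 -1.088
```

Emit:
{"method": "arm_command", "body": {"targets": [0,0,5,0,0,0.25,1,0,0,10,0,0,0.5,1,0,0,14,0,0,0.7,1,0,0,14,0,0,0.7,1,0,0,14,0,0,0.7,1]}}

```text
time: 13.05
tool_pos: [0.54, 0.0124, 0.1388]
ee_rot: [3.141, -0.0, 2.334]
wrist_force: [0.4, 1.2, -1.5]
width: 0.0117
finger_force: 29.7
```

```bash
python3 tq.py 7
```

```text
t 13.4 mean [ 0.2103 -0.1837  0.0372  0.5593  0.8096 -1.0555] sd 0.016 pos [0.54   0.0124 0.1388] yaw 133.64 w 0.012 q6 -0.844
```

Emit:
{"method": "arm_command", "body": {"targets": [0,0,5,0,0,0.25,1,0,0,10,0,0,0.5,1,0,0,12,0,0,0.6,1,0,0,12,0,0,0.6,1,0,0,12,0,0,0.6,1]}}

```text
time: 13.9
tool_pos: [0.54, 0.0124, 0.1382]
ee_rot: [3.141, -0.0, 2.124]
wrist_force: [0.5, 1.5, -1.4]
width: 0.0117
finger_force: 29.7
```

```bash
python3 tq.py 7
```

```text
t 14.25 mean [ 0.2238 -0.2625  0.054   1.1627  1.0618 -1.6909] sd 0.025 pos [0.54   0.0124 0.1383] yaw 121.63 w 0.0118 q6 -0.634
```

Emit:
{"method": "arm_command", "body": {"targets": [0,0,5,0,0,0.3,1,0,0,10,0,0,0.6,1,0,0,12,0,0,0.8,1,0,0,12,0,0,0.8,1,0,0,12,0,0,0.8,1]}}

```text
time: 14.75
tool_pos: [0.54, 0.0124, 0.1376]
ee_rot: [3.141, -0.0, 1.914]
wrist_force: [1.4, 1.4, -0.7]
width: 0.0118
finger_force: 29.7
```

```bash
python3 tq.py 7
```

```text
t 15.1 mean [ 0.2259 -0.2071  0.0416  1.0488  1.3439 -1.0159] sd 0.012 pos [0.54   0.0124 0.1376] yaw 109.63 w 0.0119 q6 -0.425
```

Emit:
{"method": "arm_command", "body": {"targets": [0,0,5,0,0,0.3,1,0,0,10,0,0,0.6,1,0,0,12,0,0,0.8,1,0,0,12,0,0,0.8,1,0,0,12,0,0,0.8,1]}}

```text
time: 15.6
tool_pos: [0.5401, 0.0124, 0.137]
ee_rot: [3.141, -0.0, 1.705]
wrist_force: [1.1, 1.1, 0.9]
width: 0.0119
finger_force: 29.7
```

```bash
python3 tq.py 7
```

```text
t 15.95 mean [ 0.2777 -0.1066  0.0418  1.0092  1.8033  0.9268] sd 0.037 pos [0.5401 0.0124 0.1369] yaw 97.64 w 0.0119 q6 -0.215
```

Emit:
{"method": "arm_command", "body": {"targets": [0,0,5,0,0,0.25,1,0,0,10,0,0,0.5,1,0,0,12,0,0,0.6,1,0,0,12,0,0,0.6,1,0,0,12,0,0,0.6,1]}}

```text
time: 16.45
tool_pos: [0.5401, 0.0124, 0.1364]
ee_rot: [3.141, -0.0, 1.495]
wrist_force: [0.6, 1.5, 2.5]
width: 0.0119
finger_force: 29.7
```

```bash
python3 tq.py 7
```

```text
t 16.8 mean [2.8980e-01 2.8000e-03 8.2800e-02 5.0260e-01 1.5841e+00 3.2418e+00] sd 0.017 pos [0.5401 0.0124 0.1364] yaw 85.64 w 0.0119 q6 -0.006
```

Emit:
{"method": "arm_command", "body": {"targets": [0,0,5,0,0,0.25,1,0,0,10,0,0,0.5,1,0,0,12,0,0,0.6,1,0,0,12,0,0,0.6,1,0,0,12,0,0,0.6,1]}}

```text
time: 17.3
tool_pos: [0.5402, 0.0124, 0.136]
ee_rot: [3.141, -0.0, 1.286]
wrist_force: [0.1, 1.5, 4.7]
width: 0.0119
finger_force: 29.7
```

```bash
python3 tq.py 7
```

```text
t 17.65 mean [0.2957 0.1056 0.0959 0.2071 1.7217 5.1751] sd 0.026 pos [0.5402 0.0124 0.136 ] yaw 73.68 w 0.0118 q6 0.203
```

Contact is felt: torque rose from about 0.046 to 0.096 N m, which is about 8–9 N at the foot. I'll turn a little further and confirm.

Emit:
{"method": "arm_command", "body": {"targets": [0,0,3,0,0,0,1,0,0,5,0,0,0,1,0,0,5,0,0,0,1,0,0,5,0,0,0,1]}}

```text
time: 18.05
tool_pos: [0.5402, 0.0123, 0.1358]
ee_rot: [3.141, -0.0, 1.199]
wrist_force: [0.4, 1.7, 5.4]
width: 0.0118
finger_force: 29.7
```

```bash
python3 tq.py 20
```

```text
t 19.05 mean [0.2912 0.0546 0.1222 0.0487 1.7014 5.2447] sd 0.024 pos [0.5402 0.0124 0.1358] yaw 68.7 w 0.0119 q6 0.29
```

Torque is 0.122 N m, so about 12 N: a good touch. I'll release the wing, lift, and go over the pin.

Emit:
{"method": "arm_command", "body": {"targets": [0,0,0,0,0,0,0,0,0,0,0,0,0,0,0,0,0,0,0,0,-0.2,0,0,0,0,0,0,-0.2,0,0,0,0,0,-30,-0.2,0,0,0,0,0,-60,-0.2,0,0,8,-25,-15,-62,-0.2,0,0,16,-55,-32,-62,-0.2,0,0,24,-77,-46.5,-62,-0.2,0,0,28.7,-77,-46.5,-62,-0.2,0,0,28.7,-77,-46.5,-62,-0.2]}}

```text
time: 20.15
tool_pos: [0.4681, -0.043, 0.1974]
ee_rot: [3.141, -0.0, 0.696]
wrist_force: [-0.1, -0.3, 0.3]
width: 0.0562
finger_force: 0.0
```

```bash
python3 - <<'E'
from fit import *; from mv import *
o=robot.get_obs();T=np.eye(4);T[:3,:3]=Rn.from_euler('xyz',o['ee_rot']).as_matrix();T[:3,3]=o['tool_pos']
s=snap('wrist','w4.png');P=pts(s,T@s['T_tool_cam'])
m=(P[...,2]>.15)&(P[...,2]<.172)&(np.hypot(P[...,0]-.469,P[...,1]+.043)<.02)
Q=P[m];print(len(Q),Q.mean(0) if len(Q) else 0, o['tool_pos'],np.degrees(o['ee_rot'][2]))
E
python3 tq.py 4
```

```text
355 [ 0.46832977 -0.03978139  0.16150021] [ 0.46808436 -0.04295595  0.19744196] 39.87003535555704
t 20.4 mean [-0.0481  0.1603  0.0026  0.1824 -0.0968  0.1387] sd 0.035 pos [ 0.4688 -0.0422  0.1972] yaw 40.01 w 0.0565 q6 0.662
```

Emit:
{"method": "arm_command", "body": {"targets": [0,0,1.5,0.5,-2,40,-0.2,0,0,3,0.5,-2,71,-0.2,0,0,3,0.5,-2,71,-0.2,0,0,3,0.5,-2,71,1,0,0,3,0.5,-2,71,1,0,0,3,0.5,-2,71,1,0,0,3,0.5,-2,71,1,0,0,3,0.5,-2,71,1,0,0,3,0.5,-2,71,1,0,0,3,0.5,-2,71,1,0,0,3,0.5,-2,71,1]}}

```text
time: 21.5
tool_pos: [0.4679, -0.0407, 0.1269]
ee_rot: [3.141, -0.0, 0.644]
wrist_force: [0.8, 0.6, 1.6]
width: 0.0134
finger_force: 30.0
```

```bash
cat > tan.py <<'E'
from h import *
import sys
C=np.array([.540,.013]);F=[]
for i in range(int(sys.argv[1])):
    robot.snapshot('wrist');o=robot.get_obs();F.append(o['wrist_force'])
p=o['tool_pos'][:2]-C;r=np.hypot(*p);th=np.arctan2(p[1],p[0]);f=np.mean(F,0)
t=np.array([np.sin(th),-np.cos(th)])
print('t',round(o['time'],2),'r',r.round(4),'th',np.degrees(th).round(1)%360,'push cw',(-f[:2]@t).round(2),'radial',(f[:2]@p/r).round(2),'fz',f[2].round(2),'yaw',np.degrees(o['ee_rot'][2]).round(1),'w',round(float(o['width']),4),'z',o['tool_pos'][2].round(4),'q6',o['joint_positions'][5].round(2))
E
python3 tan.py 4
```

```text
t 21.7 r 0.0899 th 216.7 push cw 0.5 radial 0.47 fz 2.58 yaw 36.9 w 0.0133 z 0.1268 q6 0.72
```

Emit:
{"method": "arm_command", "body": {"targets": [0,0,5,0.3,-7.8,0,1,0,0,10,1.4,-15.6,0,1,0,0,15,3.1,-23.2,0,1,0,0,20,5.4,-30.7,0,1,0,0,25,8.4,-37.9,0,1,0,0,30,12,-44.9,0,1,0,0,35,16.2,-51.5,0,1,0,0,40,21,-57.7,0,1,0,0,45,26.3,-63.4,0,1,0,0,45,26.3,-63.4,0,1,0,0,45,26.3,-63.4,0,1]}}

```text
time: 22.8
tool_pos: [0.4512, 0.0242, 0.1267]
ee_rot: [3.138, -0.002, -0.14]
wrist_force: [1.0, -5.5, 1.8]
width: 0.0135
finger_force: 30.0
```

```bash
python3 tan.py 6
```

```text
t 23.1 r 0.0894 th 172.9 push cw 5.18 radial -1.73 fz 1.85 yaw -8.0 w 0.0137 z 0.1267 q6 1.64
```

Emit:
{"method": "arm_command", "body": {"targets": [0,0,4,0.2,-6.2,0,1,0,0,8,0.9,-12.5,0,1,0,0,12,2,-18.6,0,1,0,0,12,2,-18.6,0,1,0,0,12,2,-18.6,0,1]}}

```text
time: 23.6
tool_pos: [0.4554, 0.0419, 0.1267]
ee_rot: [3.137, -0.002, -0.349]
wrist_force: [-0.1, -6.4, 1.0]
width: 0.0132
finger_force: 30.0
```

```bash
python3 tan.py 8
```

```text
t 24.0 r 0.0894 th 161.2 push cw 5.85 radial -2.12 fz 2.35 yaw -20.0 w 0.0131 z 0.1267 q6 1.89
```

Emit:
{"method": "arm_command", "body": {"targets": [0,0,2,0,-3.1,0,1,0,0,4,0.2,-6.2,0,1,0,0,4,0.2,-6.2,0,1,0,0,4,0.2,-6.2,0,1]}}

```text
time: 24.4
tool_pos: [0.4575, 0.0474, 0.1267]
ee_rot: [3.137, -0.002, -0.419]
wrist_force: [-0.7, -6.9, 2.4]
width: 0.013
finger_force: 30.0
```

```bash
python3 tan.py 7
```

```text
t 24.75 r 0.0894 th 157.4 push cw 6.25 radial -1.81 fz 2.64 yaw -24.0 w 0.0133 z 0.1266 q6 1.97
```

Emit:
{"method": "arm_command", "body": {"targets": [0,0,1.5,0,-2.3,0,1,0,0,3,0.1,-4.7,0,1,0,0,3,0.1,-4.7,0,1,0,0,3,0.1,-4.7,0,1]}}

```text
time: 25.15
tool_pos: [0.4594, 0.0515, 0.1266]
ee_rot: [3.136, -0.002, -0.472]
wrist_force: [-0.8, -6.7, 2.7]
width: 0.0132
finger_force: 30.0
```

```bash
python3 tan.py 7
```

```text
t 25.5 r 0.0894 th 154.5 push cw 6.64 radial -2.15 fz 2.38 yaw -27.0 w 0.0139 z 0.1266 q6 2.04
```

Emit:
{"method": "arm_command", "body": {"targets": [0,0,2,0,-3.1,0,1,0,0,4,0.2,-6.2,0,1,0,0,5,0.3,-7.8,0,1,0,0,5,0.3,-7.8,0,1,0,0,5,0.3,-7.8,0,1]}}

```text
time: 26.0
tool_pos: [0.4629, 0.0582, 0.1266]
ee_rot: [3.136, -0.002, -0.559]
wrist_force: [-1.6, -7.3, 3.4]
width: 0.0135
finger_force: 30.0
```

```bash
python3 tan.py 7
```

```text
t 26.35 r 0.0893 th 149.6 push cw 6.99 radial -2.19 fz 3.29 yaw -32.0 w 0.0135 z 0.1266 q6 2.14
```

```bash
python3 - <<'E'
from mv import *
def lev(P,lab):
    C=np.array([.54,.013]);d=P[...,:2]-C;r=np.hypot(d[...,0],d[...,1]);th=np.degrees(np.arctan2(d[...,1],d[...,0]))%360
    for a,b in((.03,.04),(.04,.05),(.05,.06),(.06,.07),(.07,.078)):
        m=(r>a)&(r<b)&(P[...,2]>.108)&(P[...,2]<.121)&(th>100)&(th<240)
        if m.sum()>3: print(lab,a,m.sum(),'th',np.median(th[m]).round(1),np.percentile(th[m],[5,95]).round(1),'z',np.median(P[...,2][m]).round(4))
for n in('top','scene'):
    pass
o=robot.get_obs();T=np.eye(4);T[:3,:3]=Rn.from_euler('xyz',o['ee_rot']).as_matrix();T[:3,3]=o['tool_pos']
s=snap('wrist');lev(pts(s,T@s['T_tool_cam']),'wrist now')
lev(pts(snap('scene')),'scene now');lev(pts(snap('top')),'top now')
cv2.imwrite('pics/w5.png',s['color'][:,:,::-1])
E
```

```text
wrist now 0.03 287 th 150.7 [143.5 158.1] z 0.1165
wrist now 0.04 272 th 150.5 [144.7 156.1] z 0.1163
wrist now 0.05 268 th 150.4 [145.8 155.1] z 0.1165
wrist now 0.06 256 th 150.1 [146.1 154. ] z 0.1164
wrist now 0.07 191 th 150.1 [146.7 153.6] z 0.1164
scene now 0.03 19 th 150.2 [142.3 155. ] z 0.118
scene now 0.04 15 th 148.9 [142.5 153.7] z 0.1191
scene now 0.05 15 th 150.1 [146.8 152.6] z 0.1171
scene now 0.06 19 th 149.2 [144.2 152.1] z 0.1177
scene now 0.07 10 th 150.0 [147.7 152.4] z 0.1161
```

View pics/w5.png

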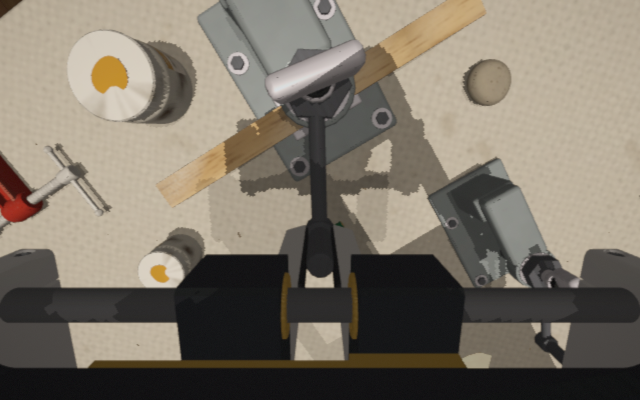

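The picture shows the lever at (318,150), in line with the fingers and at about 150°, so the pin hasn't slipped. By angle the nut is at or just past its start position. I'll check the push while it is moving with a small nudge.

Emit:
{"method": "arm_command", "body": {"targets": [0,0,1.5,0,-2.3,0,1]}}

```text
time: 26.6
tool_pos: [0.464, 0.06, 0.1266]
ee_rot: [3.136, -0.002, -0.586]
wrist_force: [-1.3, -7.4, 2.3]
width: 0.0135
finger_force: 30.0
```

Emit:
{"method": "arm_command", "body": {"targets": [0,0,1,0,-1.6,0,1]}}

```text
time: 26.7
tool_pos: [0.4649, 0.0613, 0.1265]
ee_rot: [3.136, -0.002, -0.604]
wrist_force: [-1.9, -7.6, 2.7]
width: 0.0135
finger_force: 30.0
```

Emit:
{"method": "arm_command", "body": {"targets": [0,0,0,0,0,0,1]}}

```text
time: 26.8
tool_pos: [0.4649, 0.0614, 0.1265]
ee_rot: [3.136, -0.002, -0.603]
wrist_force: [-1.4, -6.9, 3.3]
width: 0.0135
finger_force: 30.0
```

```bash
python3 tan.py 5
```

```text
t 27.05 r 0.0893 th 147.3 push cw 7.73 radial -2.16 fz 3.17 yaw -34.5 w 0.0133 z 0.1265 q6 2.19
```

Holding push is now 7.7 N and rises about 0.13–0.2 N per degree. I'll go a little further, to about 8.8–9 N, so it's clearly firm and well below forced.

Emit:
{"method": "arm_command", "body": {"targets": [0,0,2,0.1,-3.1,0,1,0,0,4,0.3,-6.2,0,1,0,0,5,0.5,-9.3,0,1,0,0,5,0.5,-9.3,0,1]}}

```text
time: 27.45
tool_pos: [0.4699, 0.0682, 0.1264]
ee_rot: [3.134, -0.002, -0.691]
wrist_force: [-4.2, -8.6, 4.3]
width: 0.0134
finger_force: 30.0
```

```bash
python3 tan.py 6
```

```text
t 27.75 r 0.0892 th 141.9 push cw 9.53 radial -2.09 fz 3.88 yaw -39.6 w 0.0132 z 0.1264 q6 2.29
```

Push is 9.5 N, right in the band. I'll release and lift clear.

Emit:
{"method": "arm_command", "body": {"targets": [0,0,0,0,0,0,0,0,0,0,0,0,0,-0.2,0,0,0,0,0,0,-0.2,0,0,0,0,0,0,-0.2,0,0,0,0,0,0,-0.2,0,0,0,0,0,0,-0.2,0,0,0,0,0,-35,-0.2,0,0,0,0,0,-75,-0.2,0,0,0,-40,0,-100,-0.2,0,0,0,-40,0,-100,-0.2,0,0,0,-40,0,-100,-0.2]}}

```text
time: 28.85
tool_pos: [0.4405, 0.0976, 0.227]
ee_rot: [-3.14, -0.001, -0.689]
wrist_force: [-0.0, -0.1, -0.5]
width: 0.0563
finger_force: 0.0
```

```bash
python3 - <<'E'
from mv import *
o=robot.get_obs();T=np.eye(4);T[:3,:3]=Rn.from_euler('xyz',o['ee_rot']).as_matrix();T[:3,3]=o['tool_pos']
s=snap('wrist','w6.png');P=pts(s,T@s['T_tool_cam']);C=np.array([.54,.013]);d=P[...,:2]-C;r=np.hypot(d[...,0],d[...,1]);th=np.degrees(np.arctan2(d[...,1],d[...,0]))%360
m=(r>.03)&(r<.078)&(P[...,2]>.108)&(P[...,2]<.121)&(th>100)&(th<240)
print('lever th',np.median(th[m]),m.sum(),o['time'],o['wrist_force'],o['tool_pos'],o['width'])
E
```

```text
lever th 149.59665242212276 626 28.85 [-0.03744187 -0.13332997 -0.50245783] [0.44049409 0.09755643 0.22698608] 0.05631311720351204
```

View pics/w6.png

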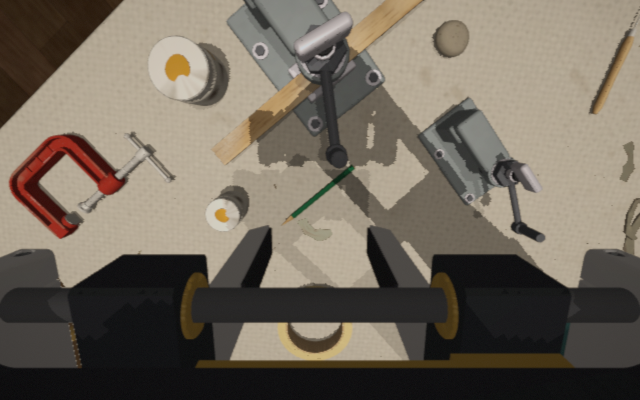

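The arm is clear. The lever rests at (335,110), set firm, and the jar at (180,70) is upright. Handing in.

```bash
python3 -c "
from bench import robot
print(robot.close_job())"
```

```text
the job is handed in; nothing more can be done
None
```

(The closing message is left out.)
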